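Put the food boxes away as one column in the corner of the crockery stand

TASK

Slide the large grey-lidded food box along the worktop, without lifting it, fully home into the free corner of the white wire stand, its long side flush along the long far rail and its end against the short left rail. Then build a square column on it: the medium red-lidded box centred on its lid, then the small green-lidded one centred on the medium one, long sides all parallel, each kept upright and set down gently, not dropped. Do not knock the plates, and leave the mug and the tumbler standing where they are.

Things in the scene. Friction and masses are not known exactly. Their poses are not given: they have to be found in the camera images.
- stand: fixed white wire crockery stand. Origin at worktop level on the inner face of its long far rail; +y along that rail to the left, -x towards the robot (open side, bare worktop). Far rail from y = -150 to 240 mm; at y = 240 a short left rail comes 125 mm towards the robot, making the corner. Rails: two 5 mm wires, tops 18 and 37 mm high; inner faces are the planes x = 0 and y = 240 mm
- corner (a point): the corner of the stand at worktop level, where the inner faces of far rail and left rail meet; axes as the stand (the corner space lies at -x, -y)
- plates: three fixed white side plates, 150 mm across, standing on edge in the rack at the right of the stand: they fill x = -60 to 100 mm, y = -260 to -145 mm, z = 10 to 165 mm of their frame, which is the same as the stand's (origin and axes)
- large_box: closed food box with grey lid, filled, about 0.55 kg: 98 (x) by 132 (y, long side) by 56 mm (z); too broad to grip, slides on the worktop when pushed. Origin at the centre of its underside, as for every box; z up. Vertical sides, flat lid
- medium_box: closed food box with red lid, about 0.3 kg: 66 (x) by 108 (y, long side) by 50 mm (z), flat lid; grip it across its 66 mm. Origin at the centre of its underside
- small_box: closed food box with green lid, about 0.16 kg: 50 (x) by 86 (y, long side) by 42 mm (z), flat lid; grip it across its 50 mm. Origin at the centre of its underside
- mug: bystander: white mug, 78 mm across, 82 mm tall, upright, handle reaching about 35 mm beyond the wall at its +y. Origin at the centre of its underside
- tumbler: bystander: clear glass tumbler standing mouth down, 72 mm across, 84 mm tall, left of the stand's left rail. Origin at the centre of its underside
Mind the look-alikes: they are no part of the job. Leave any blue or turquoise look-alike of the large_box alone.

How it is judged:
On the way, in this order (a step that is already met when the one before it is completed fails the run):
1. the large box lies flat and still, fully home in the corner: within 6 mm of touching each rail, long side parallel to the far rail within 0.06 rad (x of large_box in the frame of corner between -0.055 and -0.043 m and y of large_box in the frame of corner between -0.072 and -0.06 m and angle between the y axis of large_box and the y axis of stand, either way round below 0.06 rad and height (world z) of large_box below 0.004 m and angle between large_box's own z axis and vertical below 0.05 rad and linear speed of large_box below 0.02 m/s), for 0.2 s.
2. the medium box is set squarely on the large box (centred within 8 mm, parallel within 0.09 rad), released and at rest, the large box still home (all of step 1 and horizontal distance between medium_box and large_box below 0.008 m and angle between the y axis of medium_box and the y axis of large_box, either way round below 0.09 rad and height (world z) of medium_box between 0.052 and 0.06 m and angle between medium_box's own z axis and vertical below 0.05 rad and linear speed of medium_box below 0.02 m/s and contact force between the fingers and medium_box below 0.1 N), for 0.2 s.
At the end, for the whole second after the job is handed in: Large box flat in the corner, within 6 mm of touching both rails, parallel to the far rail within 0.06 rad; medium box on it, small box on that, each centred within 8 mm, parallel within 0.09 rad, upright, released, at rest (all of step 2 and horizontal distance between small_box and medium_box below 0.008 m and angle between the y axis of small_box and the y axis of medium_box, either way round below 0.09 rad and height (world z) of small_box between 0.102 and 0.11 m and angle between small_box's own z axis and vertical below 0.05 rad and linear speed of small_box below 0.02 m/s and contact force between the fingers and small_box below 0.1 N).
It fails at once if the large box is lifted more than 12 mm or tilted more than 0.25 rad (height (world z) of large_box above 0.012 m or angle between large_box's own z axis and vertical above 0.25 rad).
It fails at once if the medium or small box is tilted more than 0.4 rad (angle between any of medium_box, small_box's own z axis and vertical above 0.4 rad).
It fails at once if a box is dropped or flung: moving faster than 0.4 m/s with no finger touching it (a free fall of about 8 mm) ((linear speed of large_box above 0.4 m/s and contact force between the fingers and large_box below 0.05 N) or (linear speed of medium_box above 0.4 m/s and contact force between the fingers and medium_box below 0.05 N) or (linear speed of small_box above 0.4 m/s and contact force between the fingers and small_box below 0.05 N)).
It fails at once if the mug or the tumbler is moved more than 12 mm or tipped more than 0.2 rad (distance of any of mug, tumbler from where it was at the start of the episode above 0.012 m or angle between any of mug, tumbler's own z axis and vertical above 0.2 rad).
It fails at once if the plates are struck (more than 2 N) (contact force between plates and anything else above 2 N).
It also fails if it takes over 72 s, if anything falls off the work surface, if the arm or the gripper's body presses on something with over 40 N, if the wrist force passes 120 N, or if a joint passes its speed limit or range.

ROBOT

A 6-joint arm with a two-finger parallel gripper is mounted at the origin on the work surface. World frame = base frame: x ahead of the robot, y to its left, z up, the work surface at z = 0. Lengths are in m, angles in rad, forces in N, time in s.
With the tool pointing down it reaches from about 0.25 to 0.775 m from the base axis. Payload 4 kg.
Tool frame: the origin (TCP) lies at the very end of the fingers, on their centre line; the grasp point (between the pads) lies 19 mm behind it (manip.grip_point_offset is the distance from the TCP to the grasp point, in m); z points along the fingers, y is the direction in which the jaws open and shut (so a half turn about z gives the same grasp; the last joint's range is limited). The gripper opens to 85 mm and grips with 20 to 120 N. Pads are 22 mm wide; open, the fingers measure 114 mm over their backs; the gripper's body (76 mm by 85 mm) begins 54 mm behind the grasp point. The pads swing forward as they close: fully open they stand 13 mm farther back than shut.
Start: joints at [-1.261, 0.087, 1.371, -0, 1.684, -0.103], TCP at [0.221, -0.504, 0.231] pointing down, gripper open.
Joint ranges: [-3.1, 3.1], [-0.76, 2.03], [0.27, 2.55], [-1.08, 4.22], [0.17, 2.65], [-2.57, 2.57]. Speed limits (rad/s): [2.79, 2.79, 3.14, 3.14, 3.14, 3.14].

INTERFACE

Orientations are given as a rotation vector (axis times angle).
In Python, from cell import manip, effector, kinematics, optics, workorder, monitor gives the robot as it stands. The module is installed in compiled form; this text tells all that it offers. Calls block until the motion is done:
- manip.move_to(position, orientation): joint-space move of the TCP to a pose.
- manip.movel(position, orientation=None, vel=0.15): straight line of the TCP; orientation=None keeps the orientation; vel is the mean speed in m/s.
- manip.move_joints(angles): joint-space move.
- effector.command_gripper(opening): finger opening in m; the grip force is fixed at half the most; returns when the fingers have stopped.
- manip.dwell(seconds).
- kinematics.solve_ik(position, orientation): joint angles nearest the present ones, or None.
- optics.read_camera(name): name is "scene" or "top"; returns a dict with "color" (480x640x3 uint8, red, green, blue), "fx", "fy", "cx", "cy" (pixels), "k1" (the pictures are not rectified: a ray, as slopes to the right and down, at radius r is drawn at 1 + k1 r^2 times it, then the intrinsics apply), "eye" and "orientation" of the camera in the world. Camera axes: x right, y up, looking along -z (the intrinsics and any distortion apply to the point x, -y, -z); pixel columns grow to the right and rows downward; lengths in m; the calibration is good to about 2 mm. A picture is of the moment at which its call begins. There is no depth.
A pose or a line that the arm cannot do raises manip.Unreachable and nothing moves.
- workorder.close_job(): hands the job in, once; it reports no verdict.
Readings, each from a call of its own:
- monitor.current_time_s(): time.
- monitor.current_joint_pos(): joint angles.
- monitor.current_qd(): joint speeds.
- monitor.current_joint_torque(): joint torques, N m.
- monitor.current_eef_pos(): TCP position.
- monitor.current_eef_rot(): TCP orientation.
- monitor.current_force(): force on the tool from outside, world axes, zero at the start.
- monitor.current_torque(): the same for the moment, N m.
- monitor.current_opening(): finger opening in m.
Only numpy, scipy, OpenCV 4.12 (cv2) and the standard library are available. Lean on these libraries where they do the work, as an engineer would, in place of code of your own. Each camera call takes 0.05 s, during which the arm holds its last target.

## Working session

There is one attempt and no reset: what is moved stays moved. The work goes in short steps, each a Python script; the robot and the scene stay as the last script left them, time stands still between calls to the robot, and variables do not carry over. Pictures are saved under pics/ and viewed, and the job is handed in when it is done.

```bash
mkdir -p pics; ls
python3 - <<'E'
from cell import manip, effector, kinematics, optics, workorder, monitor
import cv2
for n in("scene","top"):
    d=optics.read_camera(n); cv2.imwrite(f"pics/{n}0.png",d["color"][:,:,::-1])
    print({k:v for k,v in d.items() if k!="color"})
print(monitor.current_time_s(),monitor.current_eef_rot(),monitor.current_opening(),manip.grip_point_offset)
E
```

```text
pics
{'fx': 578.136132184526, 'fy': 578.136132184526, 'cx': 307.4116338560326, 'cy': 239.96141085887024, 'k1': -0.03591229018337512, 'eye': array([ 0.93172037, -0.47058636,  1.01076029]), 'orientation': array([0.51492819, 0.18866371, 0.70937493])}
{'fx': 607.9759636803316, 'fy': 607.9759636803316, 'cx': 324.01587200402935, 'cy': 242.83065488603086, 'k1': -0.05127253839570099, 'eye': array([ 0.42714704, -0.0146263 ,  1.21755577]), 'orientation': array([ 0.10472126, -0.0703313 , -1.59994339])}
0.1 [-3.07291996e+00 -6.43418572e-01  3.30588997e-04] 0.08566230587225641 0.0187
```

View pics/scene0.png

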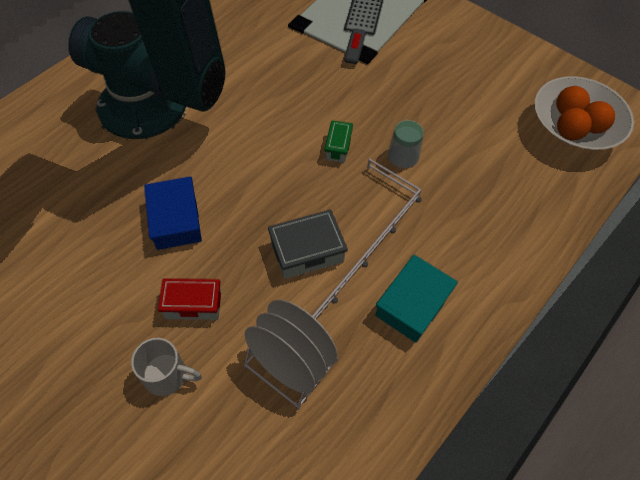

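View pics/top0.png

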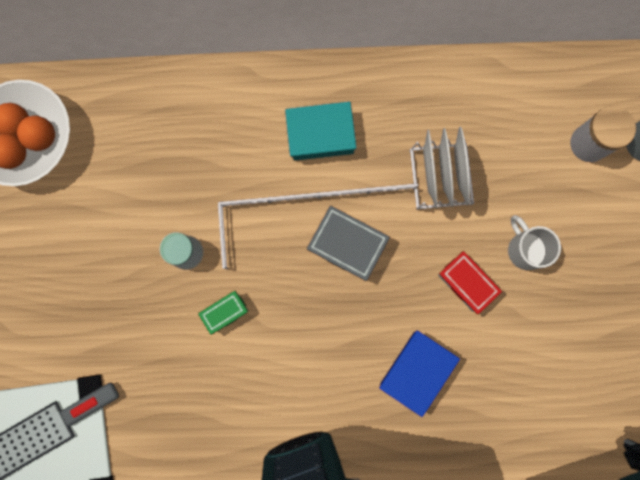

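```bash
cat > h.py <<'E'
import numpy as np, cv2
from scipy.spatial.transform import Rotation as R
from cell import manip, effector, kinematics, optics, workorder, monitor
def ray(d,px):
    px=np.atleast_2d(np.asarray(px,float))
    K=np.array([[d["fx"],0,d["cx"]],[0,d["fy"],d["cy"]],[0,0,1]])
    u=cv2.undistortPoints(px.reshape(-1,1,2),K,np.array([d["k1"],0,0,0.]))[:,0]
    return R.from_rotvec(d["orientation"]).apply(np.c_[u[:,0],-u[:,1],-np.ones(len(u))])
def plane(d,px,z):
    r=ray(d,px); e=np.asarray(d["eye"]); return e+r*((z-e[2])/r[:,2])[:,None]
def proj(d,P):
    p=R.from_rotvec(d["orientation"]).inv().apply(np.atleast_2d(P)-d["eye"])
    u=np.c_[p[:,0]/-p[:,2],p[:,1]/p[:,2]]; s=1+d["k1"]*(u**2).sum(1)[:,None]
    return u*s*[d["fx"],d["fy"]]+[d["cx"],d["cy"]]
def mask(d,kind):
    hsv=cv2.cvtColor(d["color"],cv2.COLOR_RGB2HSV); H,S,V=[hsv[...,i].astype(int) for i in range(3)]
    if kind=="red": m=((H<6)|(H>174))&(S>170)&(V>80)
    if kind=="green": m=(H>50)&(H<80)&(S>120)&(V>60)
    if kind=="grey": m=(S<60)&(V>40)&(V<115)
    return m.astype(np.uint8)
def rect(d,kind,z,roi=None,close=5):
    m=mask(d,kind)
    if roi is not None:
        w=np.zeros_like(m); x0,y0,x1,y1=roi; w[y0:y1,x0:x1]=1; m=m*w
    m=cv2.morphologyEx(m,cv2.MORPH_CLOSE,np.ones((close,close)))
    c=max(cv2.findContours(m,cv2.RETR_EXTERNAL,cv2.CHAIN_APPROX_NONE)[0],key=cv2.contourArea)
    P=plane(d,c[:,0],z)[:,:2]
    (cx,cy),(w,h),_=r=cv2.minAreaRect((P*1000).astype(np.float32))
    b=cv2.boxPoints(r); e=[b[1]-b[0],b[2]-b[1]]; l=max(e,key=np.linalg.norm)
    a=np.arctan2(l[1],l[0]); a=(a+np.pi/2)%np.pi-np.pi/2  # long-side dir angle
    return np.array([cx,cy]),sorted((w,h)),a
def T(): return round(monitor.current_time_s(),2)
E
python3 - <<'E'
from h import *
t=optics.read_camera("top"); s=optics.read_camera("scene")
for k,z,rt,rs in(("grey",.056,(295,200,400,285),(262,205,350,275)),("red",.05,(430,245,510,320),(150,270,230,325)),("green",.042,(190,285,255,340),(320,115,356,165))):
    print(k,rect(t,k,z,rt),rect(s,k,z,rs))
I=t["color"][:,:,::-1]
a=cv2.resize(I[180:290,190:430],None,fx=3.3,fy=3.3,interpolation=cv2.INTER_CUBIC); cv2.imwrite("pics/c1.png",a)
I=s["color"][:,:,::-1]
cv2.imwrite("pics/c2.png",cv2.resize(I[110:340,240:440],None,fx=2.6,fy=2.6,interpolation=cv2.INTER_CUBIC))
E
```

```text
grey (array([555.22619629, -37.23764038]), [95.63040161132812, 130.08802795410156], np.float32(1.0482284)) (array([564.08898926, -45.61763   ]), [118.92337036132812, 133.4729766845703], np.float32(1.0428382))
red (array([ 472.38064575, -267.76858521]), [67.19291687011719, 107.68802642822266], np.float32(0.71432054)) (array([ 471.88879395, -270.36135864]), [62.631587982177734, 107.68832397460938], np.float32(0.72988665))
green (array([429.99987793, 207.53042603]), [46.60521697998047, 84.38317108154297], np.float32(-1.0440927)) (array([428.92919922, 208.94274902]), [48.700103759765625, 83.09382629394531], np.float32(-1.0345445))
```

View pics/c1.png

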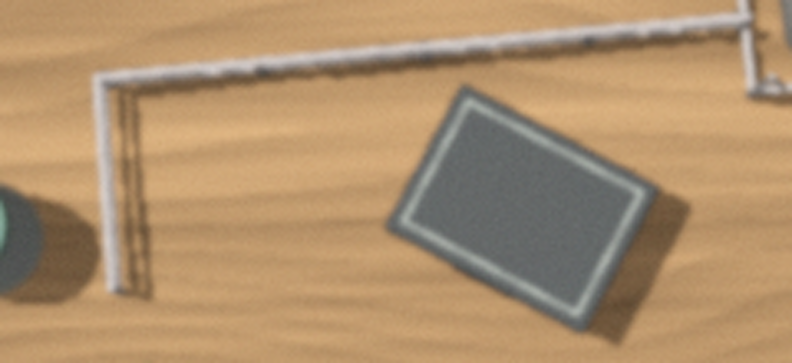

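View pics/c2.png

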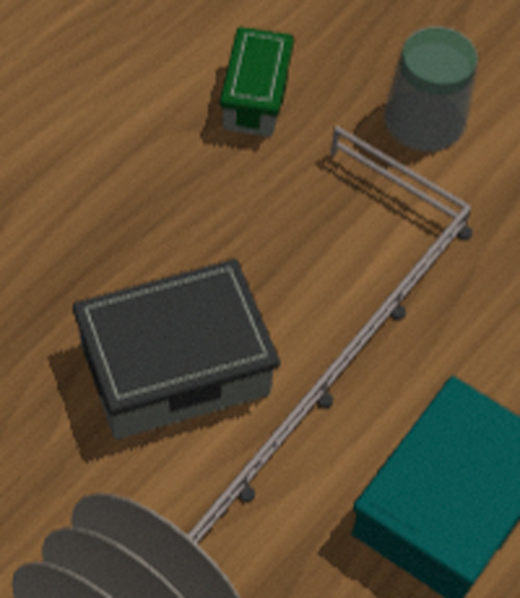

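Grey-lidded box is at top (348,242) / scene (307,243). The look-alikes are blue at top (420,373) and turquoise at (320,130), both rejected by colour. In the close crop the lid is plainly grey with a light outline. The stand corner is at top (220,203). Next I'll measure the rails.

Run:
```python
from h import *
t=optics.read_camera("top"); s=optics.read_camera("scene")
for n,d,c in(("top",t,[[220.3,203.3],[224.5,268.5],[415.8,185.5]]),("scene",s,[[419.6,190],[369.5,160]])):
    print(n,plane(d,c,.0345).round(4).tolist())
# profiles across rails, in plane z=.0345
C=plane(t,[[220.3,203.3]],.0345)[0]; F=plane(t,[[415.8,185.5]],.0345)[0]
u=(C-F);u[2]=0;u/=np.linalg.norm(u); v=np.array([u[1],-u[0],0]); print("u(+y)",u,"v(+x)",v)
def prof(d,base,along,across,offs):
    g=np.array([base+a*along+o*across for a in np.linspace(.0,1,60) for o in offs]) if False else None
def line(d,A,B,name):
    al=(B-A)/60; n=np.array([-al[1],al[0],0]);n/=np.linalg.norm(n); offs=np.arange(-.012,.0121,.001)
    G=(A+al*np.arange(3,58)[:,None])[:,None]+n*offs[:,None]
    p=proj(d,G.reshape(-1,3)).astype(np.float32).reshape(55,-1,2)
    im=cv2.cvtColor(d["color"],cv2.COLOR_RGB2HSV)[...,1]
    q=cv2.remap(im,p[...,0],p[...,1],cv2.INTER_LINEAR).astype(float)
    print(name,"n",n.round(3)); 
    for part in(q[:18],q[18:36],q[36:]): print([int(x) for x in part.mean(0)])
E1=plane(t,[[224.5,268.5]],.0345)[0]
line(t,F,C,"far top"); line(t,E1,C,"left top")
Cs,Es=plane(s,[[419.6,190],[369.5,160]],.0345)
line(s,F,C,"far scene w top line"); line(s,E1,C,"left scene")
```

```text
top [[0.6449, 0.2126, 0.0345], [0.5151, 0.2057, 0.0345], [0.6674, -0.1754, 0.0345]]
scene [[0.6448, 0.2137, 0.0345], [0.518, 0.2061, 0.0345]]
u(+y) [-0.05787559  0.9983238   0.        ] v(+x) [0.9983238  0.05787559 0.        ]
far top n [-0.998 -0.058  0.   ]
[109, 109, 109, 108, 104, 96, 83, 65, 47, 32, 23, 17, 15, 16, 21, 32, 47, 65, 83, 97, 107, 112, 114, 115, 115]
[109, 109, 109, 109, 106, 99, 86, 69, 50, 35, 24, 17, 15, 15, 19, 28, 42, 59, 77, 92, 104, 111, 114, 115, 115]
[110, 109, 109, 108, 106, 101, 91, 75, 56, 39, 27, 19, 15, 15, 18, 25, 37, 54, 73, 90, 103, 110, 114, 115, 114]
left top n [-0.053  0.999  0.   ]
[116, 116, 115, 114, 112, 107, 98, 83, 65, 46, 30, 20, 15, 15, 18, 26, 38, 54, 73, 88, 101, 109, 114, 116, 116]
[115, 115, 115, 113, 111, 107, 100, 88, 71, 52, 34, 23, 16, 15, 18, 25, 37, 52, 70, 86, 98, 105, 108, 109, 109]
[113, 113, 112, 111, 109, 106, 100, 90, 74, 56, 38, 25, 18, 15, 17, 22, 32, 47, 64, 82, 94, 103, 107, 108, 109]
far scene w top line n [-0.998 -0.058  0.   ]
[116, 116, 116, 117, 110, 83, 48, 32, 26, 25, 26, 26, 25, 28, 41, 71, 105, 125, 130, 130, 129, 129, 129, 129, 130]
[129, 128, 129, 129, 123, 95, 56, 34, 26, 25, 25, 25, 25, 26, 39, 69, 107, 132, 141, 142, 142, 142, 142, 143, 143]
[119, 117, 117, 118, 112, 92, 60, 36, 27, 25, 25, 25, 24, 26, 34, 58, 94, 124, 138, 142, 143, 143, 143, 143, 143]
left scene n [-0.053  0.999  0.   ]
[40, 35, 40, 54, 74, 99, 121, 133, 132, 117, 92, 64, 42, 32, 32, 39, 54, 75, 104, 128, 140, 145, 146, 145, 143]
[42, 33, 37, 51, 72, 99, 122, 136, 137, 126, 105, 77, 51, 36, 32, 39, 53, 75, 101, 126, 138, 143, 144, 143, 142]
[48, 36, 38, 52, 73, 99, 121, 135, 138, 131, 115, 90, 62, 41, 33, 39, 55, 78, 103, 125, 137, 141, 141, 141, 141]
```

```bash
cat >> h.py <<'E'
PSI=0.056; C0=np.array([0.6434,0.2126])
def rz(a): return np.array([[np.cos(a),-np.sin(a)],[np.sin(a),np.cos(a)]])
def down(a): return (R.from_euler("z",a)*R.from_euler("x",np.pi)).as_rotvec()
def st2w(xy): return C0+rz(PSI)@np.asarray(xy)   # corner frame -> world
def w2st(xy): return rz(PSI).T@(np.asarray(xy)-C0)
E
cat > plan.py <<'E'
from h import *
c0=np.array([.555,-.037]); h0=1.047; h1=PSI+np.pi/2
tgt=st2w([-.055,-.072]); d=tgt-c0
A=np.array([[np.sin(h1)-np.sin(h0),np.cos(h1)],[np.cos(h0)-np.cos(h1),np.sin(h1)]])
r,L2=np.linalg.solve(A,d)
BACK=.066+.011
def box(s): # s path length
    L1=r*(h1-h0)
    if s<=L1:
        h=h0+s/r; return c0+r*np.array([np.sin(h)-np.sin(h0),np.cos(h0)-np.cos(h)]),h
    return c0+r*np.array([np.sin(h1)-np.sin(h0),np.cos(h0)-np.cos(h1)])+(s-L1)*np.array([np.cos(h1),np.sin(h1)]),h1
def tcp(s,back=BACK):
    c,h=box(max(s,0)); return c-(back-min(s,0))*np.array([np.cos(h),np.sin(h)]),h
LT=r*(h1-h0)+L2
E
python3 - <<'E'
from plan import *
print(tgt,r,L2,LT)
t=optics.read_camera("top")
for a,b in((180,250),): print("tumbler",plane(t,[[a,b]],.084))
Z=.012
for off in(0,np.pi):
  for s in(-.03,0,LT/2,LT):
    p,h=tcp(s); q=kinematics.solve_ik([*p,Z],down(h+off)); print(off,s,p,None if q is None else np.round(q,2))
# grasps and places
for nm,p,l,z in(("med",(.4723,-.269),.72,.012),("small",(.4295,.208),-1.04,.01),("place",tgt,h1,.07),("place2",tgt,h1,.118),("pushx",st2w([-.14,-.066]),h1+np.pi/2,.012)):
  for off in(0,np.pi):
    q=kinematics.solve_ik([*p,z],down(l+off)); print(nm,off,None if q is None else np.round(q,2))
E
```

```text
[0.59251611 0.13763448] 0.28901027312321836 0.013925609349473535 0.1814927041123054
tumbler [[0.5490256  0.28076648 0.084     ]]
0 -0.03 [ 0.5014817  -0.12965415] [-0.36  0.17  1.73  0.    1.24  0.16]
0 0 [ 0.51648683 -0.10367635] [-0.31  0.19  1.71  0.    1.24  0.22]
0 0.0907463520561527 [ 0.57137414 -0.0279492 ] [-0.15  0.28  1.6   0.    1.26  0.06]
0 0.1814927041123054 [0.59682586 0.06075518] [ 0.01  0.33  1.53 -0.    1.28 -0.05]
3.141592653589793 -0.03 [ 0.5014817  -0.12965415] None
3.141592653589793 0 [ 0.51648683 -0.10367635] None
3.141592653589793 0.0907463520561527 [ 0.57137414 -0.0279492 ] None
3.141592653589793 0.1814927041123054 [0.59682586 0.06075518] None
med 0 [-0.62  0.22  1.67  0.    1.25  0.23]
med 3.141592653589793 None
small 0 None
small 3.141592653589793 [ 0.33  0.09  1.83 -0.    1.22 -0.2 ]
place 0 [ 0.14  0.3   1.45 -0.    1.39  0.08]
place 3.141592653589793 None
place2 0 [ 0.14  0.26  1.39 -0.    1.48  0.08]
place2 3.141592653589793 None
pushx 0 [ 0.16  0.19  1.72  0.    1.24 -1.47]
pushx 3.141592653589793 [ 0.16  0.19  1.72 -0.    1.24  1.67]
```

Run:
```python
from plan import *
Z=.012
effector.command_gripper(.055)
p,h=tcp(-.035)
manip.move_to([*p,.13],down(h)); manip.movel([*p,Z],down(h),vel=.15)
print(T(),monitor.current_force())
F=[]
p,h=tcp(0); manip.movel([*p,Z],down(h),vel=.06); F.append(monitor.current_force())
N=8
for i in range(1,N+1):
    p,h=tcp(LT*i/N); manip.movel([*p,Z],down(h),vel=.09); F.append(monitor.current_force())
    if np.linalg.norm(F[-1][:2])>25: print("stop",i);break
print(np.round(F,1).tolist(),T(),monitor.current_eef_pos())
t=optics.read_camera("top"); cv2.imwrite("pics/push1.png",t["color"][:,:,::-1])
```

```text
3.42 [-0.36826023  0.35255291  0.17971501]
[[-0.1, 0.1, 0.0], [0.4, -0.7, -0.6], [-0.5, 0.9, -0.5], [0.2, 0.6, -1.2], [-0.8, -0.1, -0.2], [-0.1, -0.4, 0.2], [-0.1, -0.1, -0.2], [0.3, -0.0, 0.5], [0.2, 0.1, 0.2]] 7.42 [0.59668736 0.06131604 0.01198885]
```

View pics/push1.png

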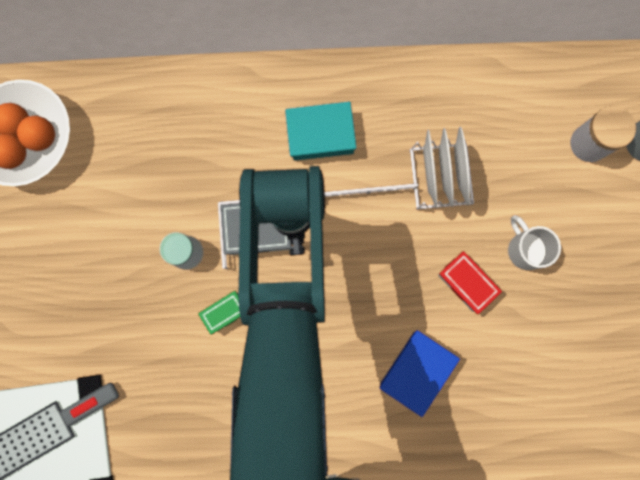

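Run:
```python
from plan import *
Z=.012
for i in range(1,7):
    p,h=tcp(LT+.002*i); manip.movel([*p,Z],down(h),vel=.04); f=monitor.current_force(); print(i,np.round(f,1))
    if np.linalg.norm(f[:2])>6: break
# back off, go to -x side
p2=p-.03*np.array([np.cos(h),np.sin(h)]); manip.movel([*p2,Z],vel=.15); manip.movel([*p2,.13],vel=.25)
a=PSI; q=st2w([-.155,-.066])
q1=kinematics.solve_ik([*q,.13],down(a)); q2=kinematics.solve_ik([*q,.13],down(a+np.pi)); print(q1,q2)
manip.move_to([*q,.13],down(a))
s=optics.read_camera("scene"); cv2.imwrite("pics/s2.png",s["color"][:,:,::-1])
manip.movel([*q,Z],vel=.15); print(T(),monitor.current_force())
def go(x):
    manip.movel([*st2w([x,-.066]),Z],vel=.06); return monitor.current_force()
for x in(-.122,-.118,-.115,-.1125,-.110,-.108,-.106,-.104):
    f=go(x); print(x,np.round(f,1))
    if np.linalg.norm(f[:2])>6: break
print(T())
```

```text
1 [ 0.8 -1.4 -0.6]
2 [-0.4 -3.4  0.4]
3 [ 0.4 -8.2  0.3]
[ 1.62414347e-01  4.40983869e-02  1.61905132e+00 -8.88178420e-16
  1.47844295e+00  1.67721067e+00] [ 0.16241435  0.04409839  1.61905132  0.          1.47844295 -1.46438198]
11.73 [ 1.02022668 -0.36120135  0.25880212]
-0.122 [ 0.8 -0.3  0.2]
-0.118 [-0.2  0.8  0.4]
-0.115 [-0.  -0.5  0.8]
-0.1125 [-3.8 -0.4  1.8]
-0.11 [-5.  -1.   0.9]
-0.108 [-10.7  -1.1   2.5]
13.68
```

View pics/s2.png

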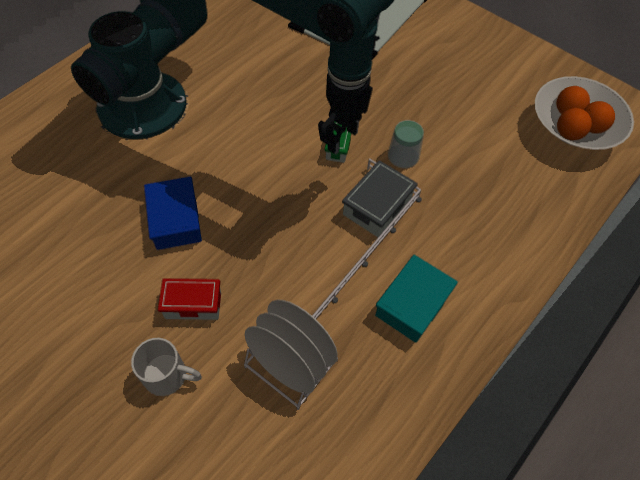

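```bash
python3 - <<'E'
from plan import *
q=st2w([-.145,-.066]); manip.movel([*q,.012],vel=.15); manip.movel([*q,.13],vel=.25)
manip.move_to([.4723,-.269,.15],down(.72)); effector.command_gripper(.085)
t=optics.read_camera("top"); s=optics.read_camera("scene"); 
cv2.imwrite("pics/t3.png",t["color"][:,:,::-1]);cv2.imwrite("pics/s3.png",s["color"][:,:,::-1])
print(T())
E
python3 - <<'E'
from plan import *
t=optics.read_camera("top")
r_=rect(t,"grey",.056,(228,195,305,262),3); print(r_,w2st(r_[0]/1000),r_[2]-h1)
cv2.imwrite("pics/c3.png",cv2.resize(t["color"][180:280,190:330,::-1],None,fx=5,fy=5))
E
```

```text
16.73
(array([598.4286499, 143.4850769]), [69.77477264404297, 102.47759246826172], np.float32(-1.5188323)) [-0.04876927 -0.0664895 ] -3.1456287
```

View pics/c3.png

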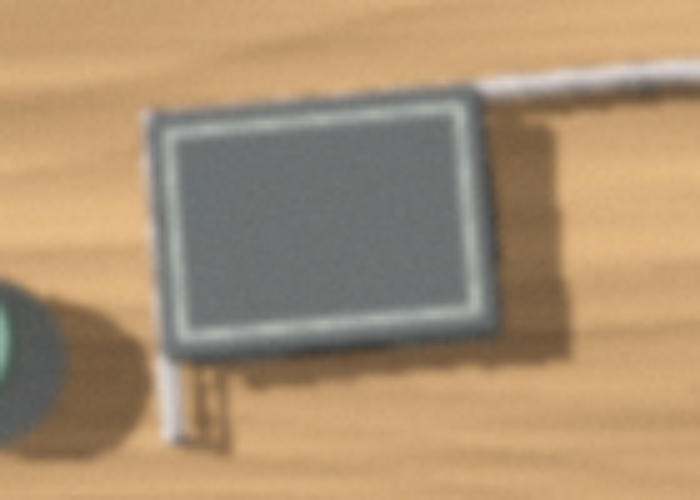

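View pics/s3.png

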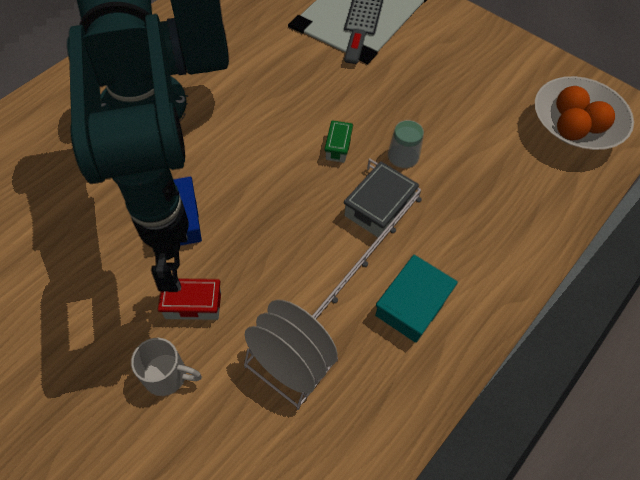

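Run:
```python
from plan import *
t=optics.read_camera("top"); print("mug",plane(t,[[537,247],[514,220]],.08).round(3).tolist())
p=[.4724,-.2685]; a=.717
manip.movel([*p,.08],down(a),vel=.2); manip.movel([*p,.014],down(a),vel=.1); print(monitor.current_force().round(1))
effector.command_gripper(.05); print(monitor.current_opening(),T())
manip.movel([*p,.16],vel=.12)
print(monitor.current_force().round(1),monitor.current_opening(),T())
s=optics.read_camera("scene"); cv2.imwrite("pics/s4.png",cv2.resize(s["color"][150:400,50:350,::-1],None,fx=2,fy=2))
```

```text
mug [[0.533, -0.391, 0.08], [0.586, -0.351, 0.08]]
[ 0.2 -0.1 -0.2]
0.06530440705016413 18.46
[ 0.7  0.7 -3.4] 0.06507545775369722 19.82
```

View pics/s4.png

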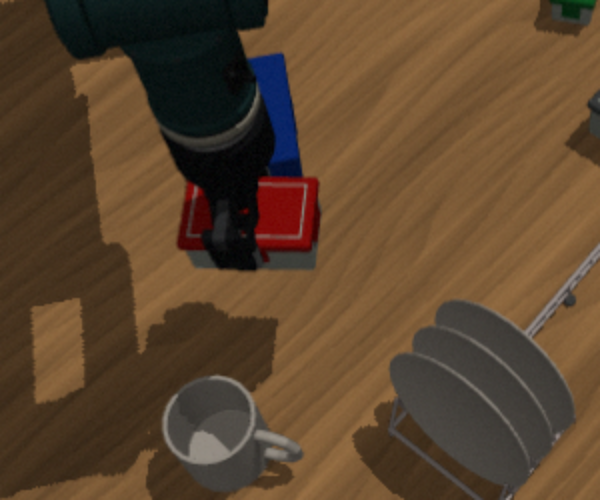

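Run:
```python
from plan import *
manip.movel([.43,-.12,.19],down(1.1),vel=.25)
p=[.5984,.1435]; a=1.6235
manip.move_to([*p,.13],down(a))
manip.movel([*p,.080],down(a),vel=.1)
for z in(.074,.072,.0705,.0695,.0685):
    manip.movel([*p,z],vel=.03); f=monitor.current_force(); print(z,f.round(1))
    if f[2]>-1.0 : break
print(monitor.current_eef_pos(),T())
t=optics.read_camera("top");s=optics.read_camera("scene"); cv2.imwrite("pics/s5.png",cv2.resize(s["color"][80:280,280:480,::-1],None,fx=3,fy=3))
```

```text
0.074 [-0.1 -0.2 -3.8]
0.072 [ 0.1 -0.4 -2.3]
0.0705 [-2.7 -0.9  2.9]
[0.59865031 0.14355765 0.07160083] 23.37
```

View pics/s5.png

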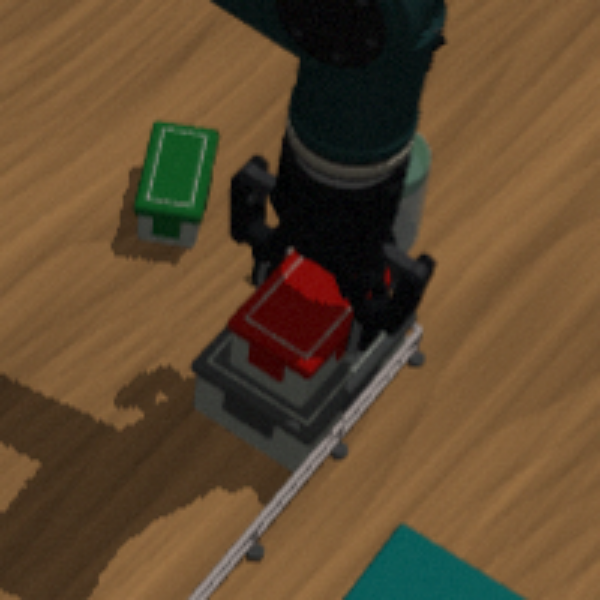

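Run:
```python
from plan import *
effector.command_gripper(.085); print(monitor.current_opening(),monitor.current_force().round(1))
p=[.5984,.1435]
manip.movel([*p,.17],vel=.2)
g=[.4298,.208]; 
manip.move_to([*g,.17],down(2.0977)); print(T())
t=optics.read_camera("top");s=optics.read_camera("scene")
for d,n in((t,"top"),(s,"scene")):
    r_=rect(d,"red",.106,(200,170,340,290) if n=="top" else (330,120,440,240)); print(n,r_,w2st(r_[0]/1000),r_[2]-h1)
cv2.imwrite("pics/t6.png",cv2.resize(t["color"][150:300,170:350,::-1],None,fx=4,fy=4)); cv2.imwrite("pics/s6.png",cv2.resize(s["color"][80:280,280:480,::-1],None,fx=3,fy=3))
```

```text
0.08484781640114052 [ 0.2 -0.4  0.3]
25.21
top (array([597.74212646, 141.78013611]), [65.84748840332031, 106.72200012207031], np.float32(-1.5178645)) [-0.04955014 -0.06815334] -3.144661
scene (array([598.65093994, 142.01348877]), [64.93182373046875, 106.78135681152344], np.float32(-1.5267079)) [-0.04862969 -0.06797122] -3.1535044
```

View pics/t6.png

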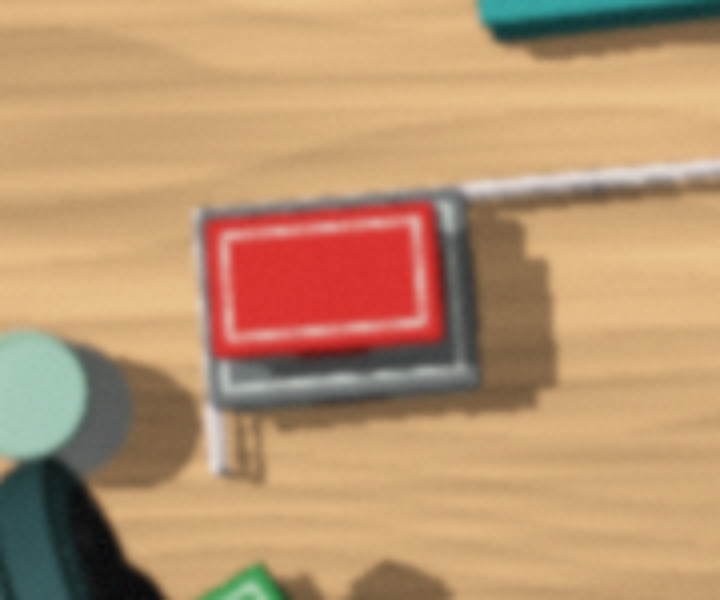

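View pics/s6.png

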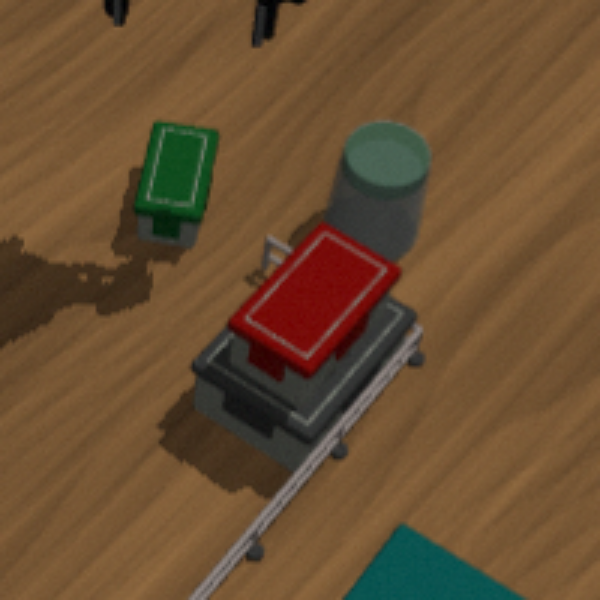

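Run:
```python
from plan import *
print(monitor.current_eef_pos().round(4))
t=optics.read_camera("top"); print("tumbler",plane(t,[[177,248]],.084))
g=[.4296,.2082]; a=np.pi-1.041
manip.movel([*g,.07],down(a),vel=.2); manip.movel([*g,.012],down(a),vel=.1); print(monitor.current_force().round(1))
effector.command_gripper(.035); print(monitor.current_opening(),T())
manip.movel([*g,.2],vel=.15); print(monitor.current_force().round(1),monitor.current_opening())
p=[.5982,.1419]; a=1.622
manip.move_to([*p,.18],down(a))
manip.movel([*p,.128],down(a),vel=.1)
for z in(.122,.120,.1185,.1175,.1165):
    manip.movel([*p,z],vel=.03); f=monitor.current_force(); print(z,f.round(1))
    if f[2]>0.3: break
print(monitor.current_eef_pos(),T())
s=optics.read_camera("scene"); cv2.imwrite("pics/s7.png",cv2.resize(s["color"][80:280,280:480,::-1],None,fx=3,fy=3))
```

```text
[0.4311 0.2075 0.1697]
tumbler [[0.55301005 0.28649071 0.084     ]]
[-0.4 -1.1  0.8]
0.04868063121245115 27.17
[ 1.8  0.8 -1.8] 0.048912738049437535
0.122 [ 0.   0.8 -0.5]
0.12 [ 0.  -0.6 -0.5]
0.1185 [-0.9 -0.7  0.5]
[0.59860288 0.14195768 0.11907425] 30.84
```

View pics/s7.png

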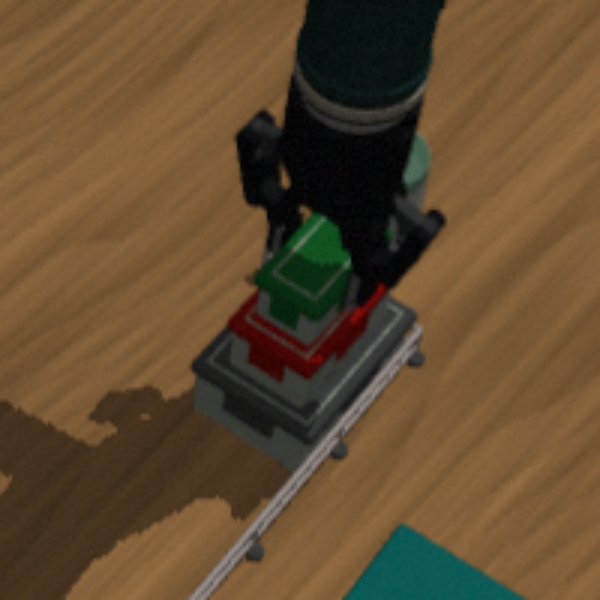

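Run:
```python
from plan import *
p=[.5982,.1419]
for z in (.1178,.117):
    manip.movel([*p,z],vel=.03); f=np.mean([monitor.current_force() for _ in range(3)],0); print(f.round(1),monitor.current_eef_pos()[2])
    if f[2]>2: break
effector.command_gripper(.075); print(monitor.current_opening())
manip.movel([*p,.22],vel=.15)
manip.move_to([.35,-.1,.3],down(1.4))
t=optics.read_camera("top");s=optics.read_camera("scene")
for d,n in((t,"top"),(s,"scene")):
    roi=(200,150,340,290) if n=="top" else (330,100,440,240)
    for k,z in(("red",.106),("green",.148)):
        r_=rect(d,k,z,roi); print(n,k,r_,w2st(r_[0]/1000).round(4))
print(T())
cv2.imwrite("pics/t8.png",t["color"][:,:,::-1]); cv2.imwrite("pics/s8.png",cv2.resize(s["color"][80:280,280:480,::-1],None,fx=3,fy=3))
```

```text
[0.4 0.1 5.8] 0.11905737214021599
0.0750991013547812
top red (array([595.97576904, 142.07783508]), [63.353546142578125, 107.544189453125], np.float32(-1.4499351)) [-0.0513 -0.0678]
top green (array([597.9161377 , 142.36868286]), [49.38699722290039, 83.5863265991211], np.float32(-1.5095494)) [-0.0493 -0.0676]
scene red (array([624.27301025, 143.50656128]), [15.79110050201416, 106.17813110351562], np.float32(-1.5024928)) [-0.023  -0.0679]
scene green (array([597.99884033, 143.24787903]), [48.672393798828125, 82.90032196044922], np.float32(-1.5265644)) [-0.0492 -0.0667]
33.78
```

View pics/t8.png

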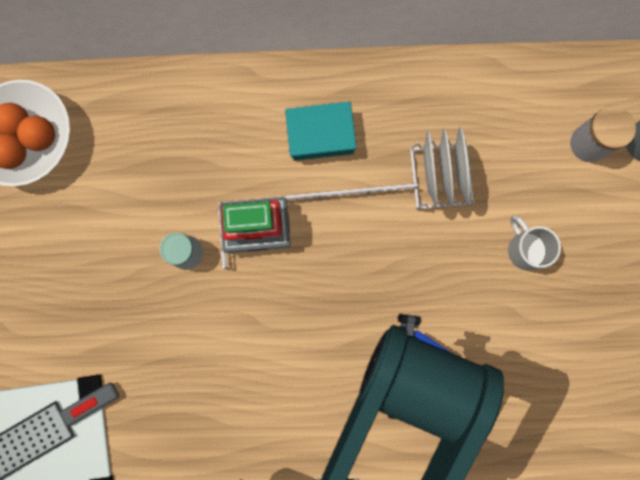

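View pics/s8.png

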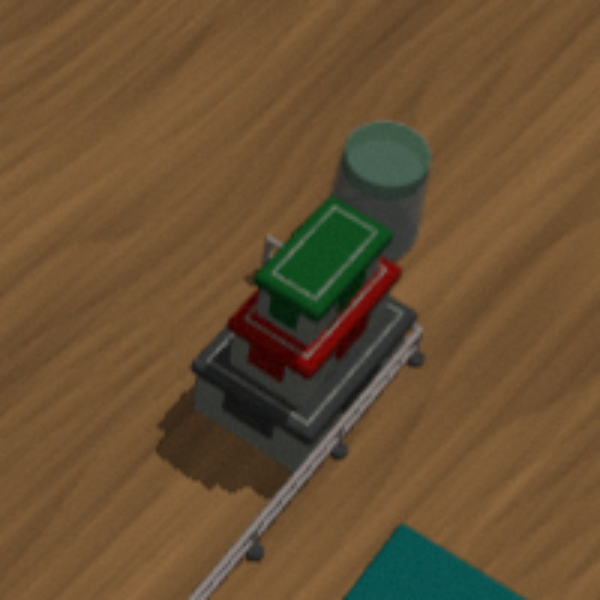

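Run:
```python
from plan import *
manip.dwell(.3); workorder.close_job(); print(T())
```

```text
the job is handed in; nothing more can be done
the job is handed in; nothing more can be done
```

The job is handed in, with about 34 s of the 72 s used at my last reading; no verdict is reported. I slid the grey-lidded box along an arc into the corner by pushing its end, then pressed it lightly against the left rail (8 N) and the far rail (11 N). The red box went on next and the green box on top, each lowered until the force reading showed contact before I opened the gripper.

What the last checks showed:

| Box | Check | Result |
|---|---|---|
| Large | position in the corner (top camera) | (-48.8, -66.5) mm, where touching both rails is (-49, -66); yaw within 0.01 rad |
| Medium on large | both cameras, before the green box went on | about 2 mm off centre, under 0.02 rad |
| Small on medium | both cameras | about 1–2 mm off centre, about 0.01–0.02 rad |

- **After stacking:** I checked the large box only by eye, in the scene picture after the green box went on, and it had not visibly moved. My last reading of the red box disagreed with the earlier one because the green box partly hid it, so I relied on the earlier reading.
- **Camera disagreement:** the two cameras placed the far rail about 2.6 mm apart. I used a value in between, and the contact force found the rail where that put it.
- **Bystanders:** the mug, tumbler and plates look undisturbed in the last top picture. My tumbler position changed by 4 mm in x and 6 mm in y between two hand-read pixels, which I put down to pixel picking.

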